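Hook the bearing tray out from under the shelf up to its stop

TASK

The blue bearing tray sits too far under the low shelf for a gripper. Take the pull hook from its saddle, hook it behind the tray's front wall, and draw the tray out until it presses snugly (about 9 N) against both rubber buffers of the stop bar, keeping that press for a second without ever ramming the stop (15 N marks it). Then unhook, leave the tray standing square and close at the stop with the bearing in it, and lay the hook back in its saddle; do not touch the tray with the gripper and leave everything else where it is.

Things in the scene. Friction and masses are not known exactly. Their poses are not given: they have to be found in the camera images.
- hook_handle (a point): centre of the pull hook's wooden handle (bar 110 long, 20 wide, 24 high, flat sides; hook 120 g). x runs along the rod to the bend, z up. A steel rod 8 mm thick leaves the handle's front on its axis and bends straight down 120 mm ahead of this point. At the start it lies in its rest, this point 85 mm over the table, rod pointing away from the robot.
- hook_tip (a point): lower end of the hook's bent-down part (8 mm thick, rounded end): 120 mm ahead of and 32 mm below the handle's centre; axes as hook_handle.
- hook_rest: dark wooden rest fixed to the table, 120 x 44 x 86 mm; origin under its centre, x along the hook's length. Two saddles, 12 mm thick, stand 45 mm before and behind its centre (78 mm free between them for the fingers); seats 73 mm over the table, cheeks up to 86 mm and 30 mm apart, so the 20 mm wide handle has 5 mm play each side.
- rack: low rack on a grey deck whose top is 55 mm above the table. Origin: on the deck's top, below the middle of the upper shelf's front edge; x points away from the robot, into the rack, y left. Shelf 170 deep, 200 wide, underside 85, top 99 mm above the deck, on four 14 mm posts at y +-90; rails 10 mm high along the deck at y +-90. The deck reaches 240 mm in front of the shelf edge.
- stop_mark (a point): centre between the two buffer faces if the stop bar stood at its mark: 100 mm in front of the shelf edge, 15 mm over the deck; axes as rack. The bar is clamped by hand and really stands up to 15 mm nearer or farther along x, not reported: feel for it. Bar 12 mm thick, top 26 mm (end knobs 32) over the deck. Buffers at y +-35, spring in 1 mm per 6 N, at most 6 mm; press with 5 to 14 N.
- tray: blue parts tray, 106 (x) x 110 (y) x 24 mm, 0.5 kg or so, loose on the deck under the shelf; origin under its centre, -x is its front. Walls and floor 5 mm. A cross wall divides off a 24 mm long, 100 mm wide slot behind the front wall; the bearing lies in the compartment behind. It takes about 3 to 8 N to slide.
- tray_slot (a point): centre of the tray's front slot, on its floor (5 mm over the deck): 36 mm in front of the tray's centre; the inner face of the front wall is 12 mm nearer the robot, the wall's top 19 mm higher; axes as tray.
- tray_front (a point): middle of the outer face of the tray's front wall, 15 mm over the deck: the face that meets the buffers; axes as tray.
- bearing: steel ball bearing, 62 mm across, 16 high, lying loose in the tray; origin under its centre.
- rose: bystander: dark red turned cylinder, 68 across, 30 high, on the rack's shelf; origin under its centre.
- foil: bystander: small round pot closed with foil, 77 across, 16 high, on the rack's shelf; origin under its centre.
- sanding: bystander: sanding block 63 x 112 x 33 mm on the table left of the rack; origin under its centre.
- carton: bystander: blue-and-white bearing carton 69 x 69 x 26 mm, on a wooden blank right of the hook's rest; origin under its centre.

How it is judged:
On the way, in this order (a step that is already met when the one before it is completed fails the run):
1. the hook's tip is down in the slot behind the tray's front wall while the tray is still under the shelf (x of hook_tip in the frame of tray_slot between -0.015 and 0.015 m and y of hook_tip in the frame of tray_slot between -0.053 and 0.053 m and z of hook_tip in the frame of tray_slot below 0.016 m and x of tray_front in the frame of rack above 0.005 m), for 0.1 s.
2. the hook, still behind the front wall, holds the drawn-out tray snug against the buffers (over 4.5 N on the stop) (x of hook_tip in the frame of tray_slot between -0.015 and 0.015 m and y of hook_tip in the frame of tray_slot between -0.053 and 0.053 m and z of hook_tip in the frame of tray_slot below 0.016 m and contact force between tray and rack above 4.5 N and x of tray_front in the frame of rack below -0.07 m and angle between the x axis of tray and the x axis of rack, either way round below 0.06 rad), for 0.5 s.
At the end, for the whole second after the job is handed in: Tray flat, at rest, square to the rack (0.08 rad), its front within 21 mm of the stop mark along x (stop is up to 15 mm off it) and 35 mm sideways; bearing flat in its rear compartment. Hook at rest, seated in both saddles, pointing as before, within 20 mm lengthwise and 8 mm sideways of centre (x of tray_front in the frame of stop_mark between -0.022 and 0.021 m and y of tray_front in the frame of stop_mark between -0.035 and 0.035 m and angle between the x axis of tray and the x axis of rack, either way round below 0.08 rad and angle between tray's own z axis and vertical below 0.05 rad and z of tray in the frame of rack below 0.004 m and linear speed of each of tray, hook below 0.01 m/s and x of bearing in the frame of tray between -0.022 and 0.05 m and y of bearing in the frame of tray between -0.05 and 0.05 m and z of bearing in the frame of tray between 0 and 0.012 m and x of hook_handle in the frame of hook_rest between -0.02 and 0.02 m and y of hook_handle in the frame of hook_rest between -0.008 and 0.008 m and z of hook_handle in the frame of hook_rest between 0.08 and 0.089 m and x of hook_tip in the frame of hook_rest above 0.08 m and angle between hook_handle's own z axis and vertical below 0.12 rad); the robot touches nothing.
It fails at once if the tray is pressed against the stop or rack with more than 15 N (contact force between tray and rack above 15 N).
It fails at once if the gripper or arm touches the tray (contact force between any of the fingers, the arm and tray above 0.5 N).
It fails at once if a bystander is moved by more than 15 mm (distance of any of rose, foil, sanding, carton from where it was at the start of the episode above 0.015 m).
It also fails if it takes over 67 s, if anything falls off the work surface, if the arm or the gripper's body presses on something with over 40 N, if the wrist force passes 120 N, or if a joint passes its speed limit or range.

ROBOT

A 7-joint arm with a two-finger parallel gripper is mounted at the origin on a cart in front of the work surface, level with it; the furniture and walls round the work are solid. World frame = base frame: x ahead of the robot, y to its left, z up, the work surface at z = 0. Lengths are in m, angles in rad, forces in N, time in s.
With the tool pointing down it reaches from about 0.425 to 0.925 m from the base axis. Payload 6.8 kg.
Tool frame: the origin (TCP) lies on the centre line of the jaws, within the pads' length; the fingertips stand 25 mm ahead of it and the grasp point (between the pads) lies 6 mm ahead of it; z points along the fingers, y is the line along which they close (so a half turn about z gives the same grasp; the last joint's range is limited). The gripper opens to 85 mm and grips with 20 to 120 N. Pads are 22 mm wide; open, the fingers measure 114 mm over their backs; the gripper's body (76 mm by 85 mm) begins 54 mm behind the grasp point. The pads swing forward as they close: fully open they stand 13 mm farther back than shut.
Start: joints at [1.206, 0.477, 0.022, 1.555, -0.011, 1.109, -0.083], TCP at [0.171, -0.653, 0.256] pointing down, gripper open.
Joint ranges: [-2.96, 2.96], [-0.34, 2.1], [-1.41, 1.46], [0.24, 2.44], [-1.37, 4.51], [0.17, 1.92], [-2.96, 2.96]. Speed limits (rad/s): [2.39, 2.39, 3.14, 3.14, 3.14, 3.14, 3.14].

INTERFACE

Orientations are given as a rotation vector (axis times angle).
In Python, from bench import telemetry, grab_frame, job gives the robot as it stands.
- The arm moves only by the tool apply_moves, never from a script. Its argument "rows" is a list of rows, each a list of 2 entries, a list of its own where there are three numbers: the shift along the tool's x, y, z each as a share of 250 mm, from -1 to 1, then the turn, a rotation vector about the tool's x, y, z each as a share of pi rad, from -1 to 1. A call has 1 to 10 rows; each row is the pose to reach, as a shift and turn from the pose commanded when the call began, along the tool's axes at that moment, turning the shorter way round; what a row does not reach only later rows make up. A row lasts 1/8 s, in which the tool goes at most 62.5 mm and 10.7 degrees, less where a joint would pass 70% of its speed; a pose out of reach is approached as far as the arm can. A call with a number of a shift or a turn outside -1 to 1 is refused whole. A call with a gripper value outside its range is refused whole. "jaw" is the gripper's target within -1 to 1 (fully open at 1, half-way at 0, shut at -1), set as the call begins (left out, the last holds). The fingers move at their own pace and stop on an object; "newtons" is the grip in N (left out, the last holds). Time passes only in rows, so rows that repeat a pose let the fingers close. It gives the time, the measured TCP pose, the force, the opening and the grip force at its end, in the units of the state.
- telemetry.get_obs(): the state, without advancing time (a new reading comes with each control period).
- grab_frame(name): name is "scene" or "top" or "wrist"; returns a dict with "frame" (420x560x3 uint8, red, green, blue), "vertical_fov" (degrees; the focal length in pixels is half the picture's height over the tangent of half this angle, whatever the lens; pixels are square), "cx", "cy" (the principal point, pixels), "origin" and "attitude" of the camera in the world. Camera axes: x right, y up, looking along -z (the intrinsics and any distortion apply to the point x, -y, -z); pixel columns grow to the right and rows downward; lengths in m; the calibration is good to about 2 mm. A picture is of the moment at which its call begins. There is no depth.
- job.hand_in(): hands the job in; it is judged then, once.
The state is a dict: "clock": time; "joints": joint angles; "qvel": joint speeds; "tau": joint torques, N m; "tcp_pos": TCP position; "orientation": TCP orientation; "contact_force": force on the tool from outside, world axes, zero at the start; "moment": the same for the moment, N m; "grip_width": finger opening in m; "gripper_force": force on a finger pad.
Only numpy, scipy, OpenCV 4.12 (cv2) and the standard library are available. Lean on these libraries where they do the work, as an engineer would, in place of code of your own. Each camera call takes 0.05 s, during which the arm holds its last target. There are 200 camera calls.

## Working session

There is one attempt and no reset: what is moved stays moved. The work goes in short steps, Python scripts to look and compute and a tool call to move; the robot and the scene stay as the last step left them, time stands still between calls to the robot, and variables do not carry over. Pictures are saved under pics/ and viewed, at most 10 in all, crops included, and the job is handed in when it is done.

Besides the shell and the picture viewer there is one more tool, called after ">>>" by a JSON object that holds its "fn" and its "kwargs", one argument or row to a line. apply_moves: Moves the arm, as the interface text tells. Its arguments: {"type":"object","properties":{"rows":{"type":"array"},"jaw":{"type":"number"},"newtons":{"type":"number"}},"required":["rows"]}

```bash
ls; mkdir -p pics
python3 - <<'E'
from bench import telemetry, grab_frame
import cv2,pickle
print(telemetry.get_obs())
for n in ["scene","top","wrist"]:
    f=grab_frame(n); pickle.dump(f,open(f'pics/{n}0.pkl','wb'))
    print(n,{k:v for k,v in f.items() if k!='frame'})
    cv2.imwrite(f'pics/{n}0.png',cv2.cvtColor(f['frame'],cv2.COLOR_RGB2BGR))
E
```

```text
pics
{'clock': 0.0, 'joints': array([ 1.20594607,  0.47779009,  0.02230513,  1.55644125, -0.01152173,
        1.10931318, -0.08312137]), 'qvel': array([ 0.00122132,  0.00049564, -0.00020007, -0.00096922, -0.00068938,
        0.00162563, -0.0009094 ]), 'tau': array([-9.92884998e-04, -5.96445894e+01,  1.60778783e+00, -2.81196249e+01,
        1.24112071e-02,  9.38688027e-03,  3.48949072e-06]), 'tcp_pos': array([ 0.17128472, -0.65234048,  0.25533602]), 'orientation': array([-3.11395745e+00, -4.01999120e-01,  5.22213567e-04]), 'contact_force': array([-0.30519818,  0.42980733,  0.56133536]), 'moment': array([-0.04642088, -0.00290185, -0.01972121]), 'gripper_force': 0.0, 'grip_width': 0.08558472945185232}
scene {'vertical_fov': 42.36856656291513, 'cx': 282.825451652867, 'cy': 209.9745703571167, 'origin': array([-0.0229453 , -1.20589472,  0.87777065]), 'attitude': array([ 1.0471435 , -0.26150638, -0.39730505])}
top {'vertical_fov': 44.804671424236346, 'cx': 275.5326405948225, 'cy': 202.38352146586357, 'origin': array([0.49673201, 0.00549946, 1.33411289]), 'attitude': array([ 0.07317998, -0.07304781, -1.59410238])}
wrist {'vertical_fov': 69.80578588961782, 'cx': 278.2468474126089, 'cy': 206.8178281588567, 'origin': array([ 0.24869982, -0.63277895,  0.3738835 ]), 'attitude': array([-0.26585698,  0.20863778, -1.30159295])}
```

View pics/scene0.png

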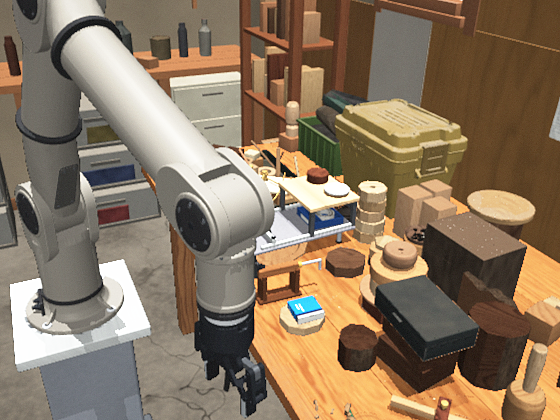

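View pics/top0.png

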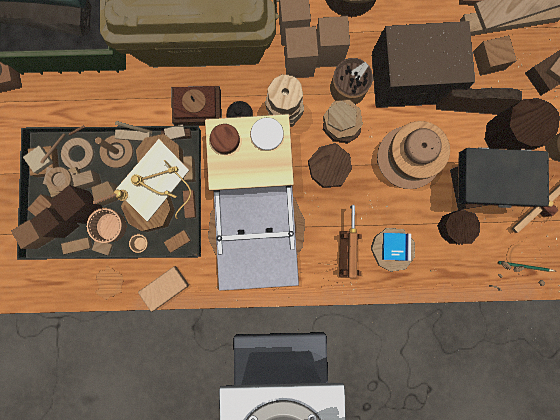

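The scene picture shows the rack, rest and carton, with the arm off to the right side. In the top view the rest is at about (349,243) with the rod pointing up, the shelf covers (208–291, 115–188) and the stop bar is at row 235.

```bash
cat > h.py <<'E'
import numpy as np,cv2,pickle
from scipy.spatial.transform import Rotation as R
def cam(f):
    h=f['frame'].shape[0]; return h/2/np.tan(np.radians(f['vertical_fov'])/2),f['cx'],f['cy'],R.from_rotvec(f['attitude']).as_matrix(),np.array(f['origin'])
def ray(f,u,v):
    F,cx,cy,A,o=cam(f); d=A@np.array([(u-cx)/F,-(v-cy)/F,-1]); return o,d
def onz(f,u,v,z):
    o,d=ray(f,u,v); return o+d*(z-o[2])/d[2]
def proj(f,p):
    F,cx,cy,A,o=cam(f); q=A.T@(np.array(p)-o); return cx+F*q[0]/-q[2], cy-F*q[1]/-q[2]
def load(n): return pickle.load(open(f'pics/{n}.pkl','rb'))
def snap(n,name):
    from bench import grab_frame
    f=grab_frame(n); pickle.dump(f,open(f'pics/{name}.pkl','wb')); return f
def crop(f,name,x0,y0,x1,y1,s):
    im=cv2.cvtColor(f['frame'][y0:y1,x0:x1],cv2.COLOR_RGB2BGR)
    cv2.imwrite(f'pics/{name}.png',cv2.resize(im,None,fx=s,fy=s,interpolation=cv2.INTER_CUBIC))
E
python3 - <<'E'
from h import *
f=load('top0'); crop(f,'topc',195,105,415,300,3.6*0.85)
s=load('scene0'); crop(s,'scenec',240,150,400,310,3.75)
for n,u,v,z in [('shelfFL',208,188,.154),('shelfFR',291,187,.154),('deckFL',217,289,.055),('deckFR',299,286,.055),('rest',349,243,.086),('rodtip',351,206,.085)]: print(n,onz(f,u,v,z).round(4))
E
```

```text
shelfFL [0.6441 0.1609 0.154 ]
shelfFR [ 0.6417 -0.0327  0.154 ]
deckFL [0.4034 0.1547 0.055 ]
deckFR [ 0.4058 -0.049   0.055 ]
rest [ 0.5089 -0.1727  0.086 ]
rodtip [ 0.5995 -0.1812  0.085 ]
```

View pics/topc.png

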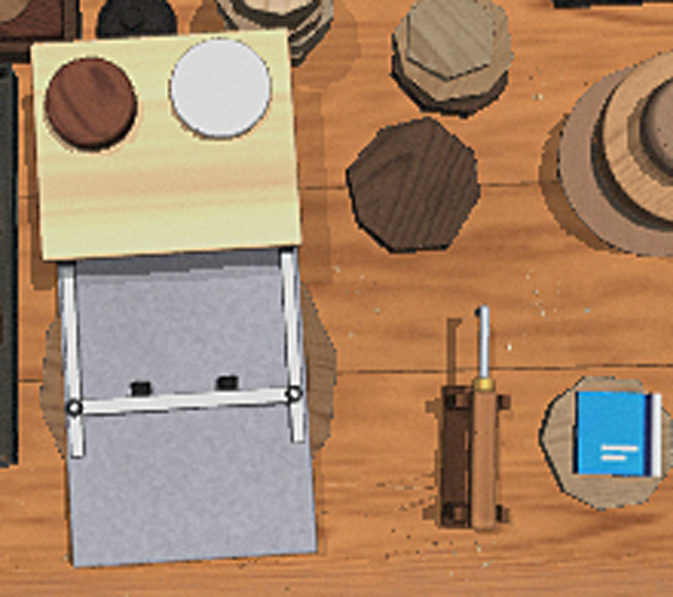

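View pics/scenec.png

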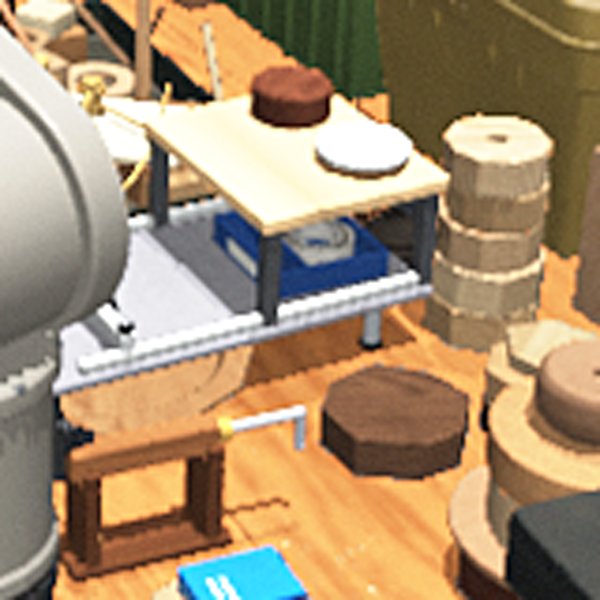

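Top crop: the handle runs over crop (484, 388→527) with the bend at (483,310). The deck front corners are at (75,566) and (317,551), the buffers at (141,383) and (227,377), and the shelf front edge goes (42,260)→(301,244). In the scene crop the blue tray sits under the shelf, with its right wall at about (285,290)→(388,262).

Run:
```python
from h import *
f=load('top0'); s=load('scene0')
T=lambda u,v,z: onz(f,195+(u+.5)/3.06-.5,105+(v+.5)/3.06-.5,z)
S=lambda u,v,z: onz(s,240+(u+.5)/3.75-.5,150+(v+.5)/3.75-.5,z)
for n,u,v,z in [('bend',483,310,.087),('hfront',484,380,.097),('hrear',484,527,.097),('hL',471,450,.097),('hR',497,450,.097),
 ('deckFL',75,566,.055),('deckFR',317,551,.055),('shFL',42,260,.154),('shFR',301,244,.154),('shBL',31,43,.154),('shBR',288,29,.154),('bufL',141,383,.073),('bufR',227,377,.073),('knobL',75,407,.087),('knobR',293,394,.087)]: print(n,T(u,v,z).round(4))
print('scene: bend',S(300,410,.089).round(4),'shFR corner',S(268,232,.14).round(4), 'handle rear-top-left?',S(70,460,.097).round(4))
hsv=cv2.cvtColor(s['frame'],cv2.COLOR_RGB2HSV)
m=cv2.inRange(hsv,(105,120,40),(125,255,255)); m[:200]=0;m[235:]=0;m[:,:280]=0;m[:,350:]=0
ys,xs=np.nonzero(m);print(len(xs),xs.min(),xs.max(),ys.min(),ys.max())
for y in range(ys.min(),ys.max()+1): print(y,''.join('#' if m[y,x] else '.' for x in range(290,350)))
```

```text
bend [ 0.5993 -0.1846  0.087 ]
hfront [ 0.5427 -0.1818  0.097 ]
hrear [ 0.4273 -0.1773  0.097 ]
hL [ 0.4878 -0.1694  0.097 ]
hR [ 0.4873 -0.1899  0.097 ]
deckFL [0.4017 0.1493 0.055 ]
deckFR [ 0.409  -0.0473  0.055 ]
shFL [0.6403 0.1601 0.154 ]
shFR [ 0.6477 -0.0376  0.154 ]
shBL [0.8092 0.1665 0.154 ]
shBR [ 0.8153 -0.0322  0.154 ]
bufL [0.548  0.0919 0.073 ]
bufR [0.5512 0.0223 0.073 ]
knobL [0.5296 0.144  0.087 ]
knobR [ 0.5357 -0.0303  0.087 ]
scene: bend [ 0.5964 -0.1929  0.089 ] shFR corner [ 0.6528 -0.0378  0.14  ] handle rear-top-left? [ 0.4216 -0.1925  0.097 ]
362 297 343 207 228
207 ........######..............................................
208 .......########..........................##.................
209 .......#########..........................###...............
210 .......##########...........................##..............
211 .......###########...........................###............
212 .......############..........................####...........
213 .......###..#######..........................#####..........
214 ........##...######..............###.........
[... 225 characters left out ...]
.......##......####...............#########.......
219 ..................#......#####..........#############.......
220 .........................######....##################.......
221 .........................############################.......
222 .........................############################.......
223 .........................############################.......
224 ..................#......#######################............
225 .........................###################................
226 .........................##############.....................
227 .........................##########.........................
228 ........................#####...............................
```

Run:
```python
from h import *
s=load('scene0'); w=load('wrist0')
O=np.array([.644,.061]);y=.0375;Rr=np.array([[np.cos(y),np.sin(y)],[-np.sin(y),np.cos(y)]])
for n,u,v in [('FLtop',297,207.5),('FLtop2',303,206.5),('BRtop',344,216),('cross-right',320,220.5),('mid right top',330,219.5)]:
    p=onz(s,u,v,.079); print(n,p.round(4),(Rr@(p[:2]-O)).round(4))
A=R.from_rotvec(w['attitude']).as_matrix(); print('look',-A[:,2],'right',A[:,0])
o=np.array([ 0.17128472, -0.65234048,  0.25533602]); t=R.from_rotvec([-3.11395745,-.401999,.0005222]).as_matrix()
print('cam in tool',t.T@(w['origin']-o), 'look in tool',t.T@-A[:,2],'right in tool',t.T@A[:,0])
```

```text
FLtop [0.6809 0.0992 0.079 ] [0.0383 0.0368]
FLtop2 [0.7011 0.0975 0.079 ] [0.0584 0.0344]
BRtop [ 0.7867 -0.0064  0.079 ] [ 0.1401 -0.0727]
cross-right [ 0.7063 -0.0009  0.079 ] [ 0.06   -0.0642]
mid right top [ 0.7368 -0.0078  0.079 ] [ 0.0902 -0.0722]
look [-0.29967026 -0.07615697 -0.95099834] right [ 0.25445095 -0.96708181 -0.0027354 ]
cam in tool [ 0.07983299  0.00052408 -0.11855663] look in tool [-3.09091043e-01 -7.11142883e-04  9.51032187e-01] right in tool [5.09522634e-04 9.99999453e-01 9.13356443e-04]
```

```bash
cat >> h.py <<'E'
def plan(pos,yaw,tilt=0):
    """tool down, tool x at world heading yaw; tilt: turn about tool y after that"""
    from bench import telemetry
    o=telemetry.get_obs(); M=R.from_rotvec(o['orientation'])
    G=R.from_euler('z',yaw)*R.from_euler('x',np.pi)*R.from_euler('y',tilt)
    print('t',round(o['clock'],2),'at',o['tcp_pos'].round(4),'F',o['contact_force'].round(2),'grip',round(o['grip_width'],4),round(float(o['gripper_force']),1))
    print('shift',(M.inv().apply(np.array(pos)-o['tcp_pos'])/.25).round(4),'turn',((M.inv()*G).as_rotvec()/np.pi).round(4))
RO=np.array([.644,.061]);RY=.0375
def rack(x,y,z):
    c,s_=np.cos(RY),np.sin(RY); return np.array([RO[0]+c*x-s_*y,RO[1]+s_*x+c*y,.055+z])
def inrack(p):
    c,s_=np.cos(RY),np.sin(RY); d=np.array(p[:2])-RO; return np.array([c*d[0]+s_*d[1],-s_*d[0]+c*d[1],p[2]-.055])
E
python3 - <<'E'
from h import *
plan([.545,-.05,.24],np.pi+.03,0)
for t in (.4,-.4):
    G=R.from_euler('z',np.pi)*R.from_euler('x',np.pi)*R.from_euler('y',t); print(t,G.as_matrix()[:,2])
E
```

```text
t 0.15 at [ 0.1713 -0.6525  0.2556] F [-0.03  0.49  0.11] grip 0.0854 0.0
shift [ 2.0577 -1.9511  0.0649] turn [-1.000e-04 -7.000e-04 -9.278e-01]
0.4 [-3.89418342e-01  1.60487432e-16 -9.21060994e-01]
-0.4 [ 3.89418342e-01  6.51074472e-17 -9.21060994e-01]
```

>>> {"fn": "apply_moves", "kwargs": {
  "rows": [
    [[1,-0.95,-0.2],[0,0,-0.5]],
    [[1,-0.95,-0.2],[0,0,-0.5]],
    [[1,-0.95,-0.2],[0,0,-0.5]],
    [[1,-0.95,-0.2],[0,0,-0.5]],
    [[1,-0.95,-0.2],[0,0,-0.5]],
    [[1,-0.95,-0.2],[0,0,-0.5]],
    [[1,-0.95,-0.2],[0,0,-0.5]],
    [[1,-0.95,-0.2],[0,0,-0.5]],
    [[1,-0.95,-0.2],[0,0,-0.5]]
  ],
  "jaw": 1
}}

```text
clock: 1.27
tcp_pos: [0.3528, -0.3595, 0.3061]
orientation: [-1.914, -2.491, 0.0]
contact_force: [-0.1, -0.3, -0.4]
grip_width: 0.0854
gripper_force: 0.0
```

Run:
```python
from h import *
plan([.545,-.05,.24],np.pi+.03,-.4)
from bench import telemetry; print(telemetry.get_obs()['joints'])
```

```text
t 1.27 at [ 0.3528 -0.3595  0.3061] F [-0.09 -0.29 -0.4 ] grip 0.0854 0.0
shift [0.9978 1.0621 0.2645] turn [-0.0853 -0.1077 -0.4205]
[ 1.0034871   0.17035388 -0.37348538  1.87569136  0.06926229  1.10847463
  0.86458298]
```

>>> {"fn": "apply_moves", "kwargs": {
  "rows": [
    [[1,1,0.0],[-0.0853,-0.1077,-0.4205]],
    [[1,1,0.0],[-0.0853,-0.1077,-0.4205]],
    [[1,1,0.0],[-0.0853,-0.1077,-0.4205]],
    [[1,1,0.0],[-0.0853,-0.1077,-0.4205]],
    [[1,1,0.1],[-0.0853,-0.1077,-0.4205]],
    [[1,1,0.2],[-0.0853,-0.1077,-0.4205]],
    [[1,1,0.26],[-0.0853,-0.1077,-0.4205]],
    [[1,1,0.26],[-0.0853,-0.1077,-0.4205]],
    [[1,1,0.26],[-0.0853,-0.1077,-0.4205]]
  ]
}}

```text
clock: 2.4
tcp_pos: [0.5306, -0.0548, 0.2408]
orientation: [-0.034, 2.742, 0.007]
contact_force: [0.6, -0.4, -0.2]
grip_width: 0.0856
gripper_force: 0.0
```

Run:
```python
from h import *
plan([.545,-.05,.24],np.pi+.03,-.4)
from bench import telemetry; print(telemetry.get_obs()['joints'])
f=snap('wrist','w1'); crop(f,'w1',0,0,560,420,1.4)
```

```text
t 2.4 at [ 0.5306 -0.0548  0.2408] F [ 0.57 -0.39 -0.22] grip 0.0856 0.0
shift [-0.0521  0.0176  0.0253] turn [-0.0006 -0.0003 -0.0016]
[ 0.71385335  0.17021605 -0.77920414  2.13811897  0.26096684  0.49395208
  1.35551221]
```

View pics/w1.png

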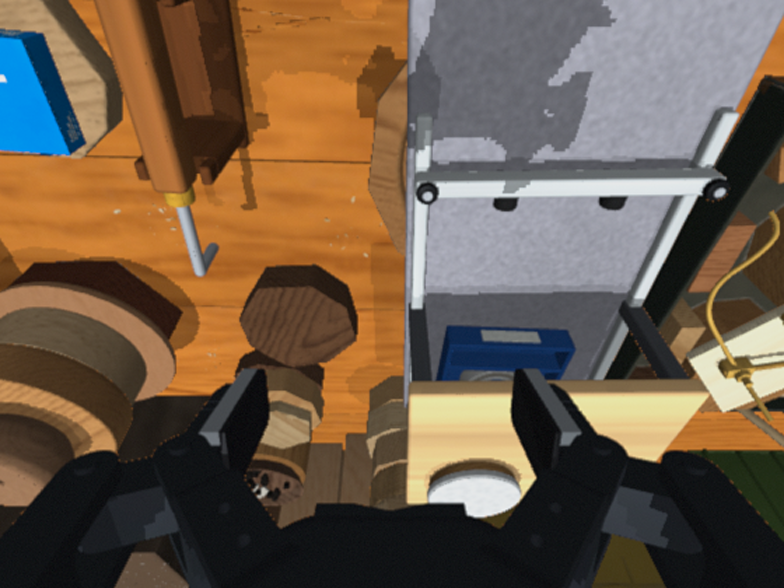

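The wrist view (upside down; towards the robot is up) shows the stop bar at row 185, the buffers at (505,203) and (613,202), the tray front face at rows 327–348 over columns 445–577, and the hook bend at (203,270). I'll enlarge the tray.

Run:
```python
from h import *
f=load('w1'); crop(f,'w1c',300,220,430,280,6)
```

```text
(no output)
```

View pics/w1c.png

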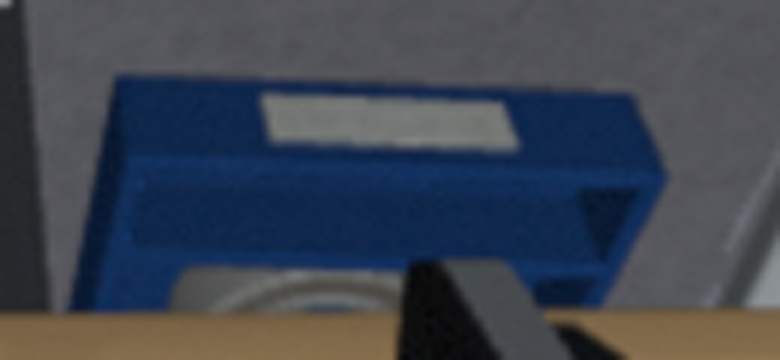

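The crop shows the front face bottom corners at (117,76) and (632,95), its top corners at about (105,157) and (665,177), and the slot behind it.

Run:
```python
from h import *
f=load('w1')
C=lambda u,v,z: onz(f,300+(u+.5)/6-.5,220+(v+.5)/6-.5,z)
W=lambda u,v,z: onz(f,(u+.5)/1.4-.5,(v+.5)/1.4-.5,z)
for n,u,v,z in [('bR',117,76,.055),('bL',632,95,.055),('tR',105,157,.079),('tL',665,177,.079)]:
    p=C(u,v,z);print(n,p.round(4),inrack(p).round(4))
for n,u,v,z in [('bufR',505,209,.07),('bufL',613,208,.07),('knobR',428,193,.087),('knobL',716,191,.087),('shelfR',408,382,.154),('bend',202,274,.085),('rodroot',181,203,.085),('hFL',150,190,.097),('hFR',192,190,.097)]:
    p=W(u,v,z);print(n,p.round(4),inrack(p).round(4))
```

```text
bR [6.823e-01 3.000e-04 5.500e-02] [ 0.036  -0.0621 -0.    ]
bL [0.6854 0.1097 0.055 ] [ 0.0432  0.0471 -0.    ]
tR [ 0.6807 -0.0048  0.079 ] [ 0.0342 -0.0671  0.024 ]
tL [0.684  0.1083 0.079 ] [0.0418 0.0457 0.024 ]
bufR [0.5547 0.0233 0.07  ] [-0.0907 -0.0344  0.015 ]
bufL [0.5522 0.0955 0.07  ] [-0.0905  0.038   0.015 ]
knobR [ 0.5351 -0.0314  0.087 ] [-0.1123 -0.0882  0.032 ]
knobL [0.5295 0.1432 0.087 ] [-0.1113  0.0865  0.032 ]
shelfR [ 0.6333 -0.0406  0.154 ] [-0.0145 -0.1011  0.099 ]
bend [ 0.6036 -0.1866  0.085 ] [-0.0497 -0.2459  0.03  ]
rodroot [ 0.5468 -0.1846  0.085 ] [-0.1064 -0.2418  0.03  ]
hFL [ 0.5318 -0.1935  0.097 ] [-0.1217 -0.2501  0.042 ]
hFR [ 0.5312 -0.1692  0.097 ] [-0.1214 -0.2258  0.042 ]
```

Run:
```python
from h import *
plan([.481,-.1795,.19],np.pi-.045,0)
f=load('top0')
for u,v in [(383,262),(383,233),(412,235)]: print(onz(f,u,v,.05))
```

```text
t 2.45 at [ 0.5311 -0.0547  0.2413] F [ 0.07  1.44 -0.53] grip 0.0852 0.0
shift [ 0.2754 -0.4943  0.1061] turn [0.0045 0.1272 0.0216]
[ 0.45973283 -0.26116358  0.05      ]
[ 0.53218943 -0.26435636  0.05      ]
[ 0.52537854 -0.3370502   0.05      ]
```

>>> {"fn": "apply_moves", "kwargs": {
  "rows": [
    [[0.2754,-0.4943,0.1061],[0.0045,0.1272,0.0216]],
    [[0.2754,-0.4943,0.1061],[0.0045,0.1272,0.0216]],
    [[0.2754,-0.4943,0.1061],[0.0045,0.1272,0.0216]],
    [[0.2754,-0.4943,0.1061],[0.0045,0.1272,0.0216]],
    [[0.2754,-0.4943,0.1061],[0.0045,0.1272,0.0216]],
    [[0.2754,-0.4943,0.1061],[0.0045,0.1272,0.0216]]
  ],
  "jaw": 0
}}

```text
clock: 3.2
tcp_pos: [0.4818, -0.1778, 0.1909]
orientation: [0.063, 3.139, -0.002]
contact_force: [0.7, -0.1, -0.3]
grip_width: 0.0429
gripper_force: 0.0
```

Run:
```python
from h import *
plan([.481,-.1795,.097],np.pi-.045,0)
f=snap('wrist','w2'); crop(f,'w2',0,0,560,420,1.4)
p=[.481,-.1795,.097]
print('expected px',np.array(proj(f,p))*1.4)
```

```text
t 3.2 at [ 0.4818 -0.1778  0.1909] F [ 0.72 -0.13 -0.32] grip 0.0429 0.0
shift [ 0.0037 -0.0066  0.3756] turn [-0.0003  0.0008  0.0015]
expected px [386.55702589 305.06380403]
```

View pics/w2.png

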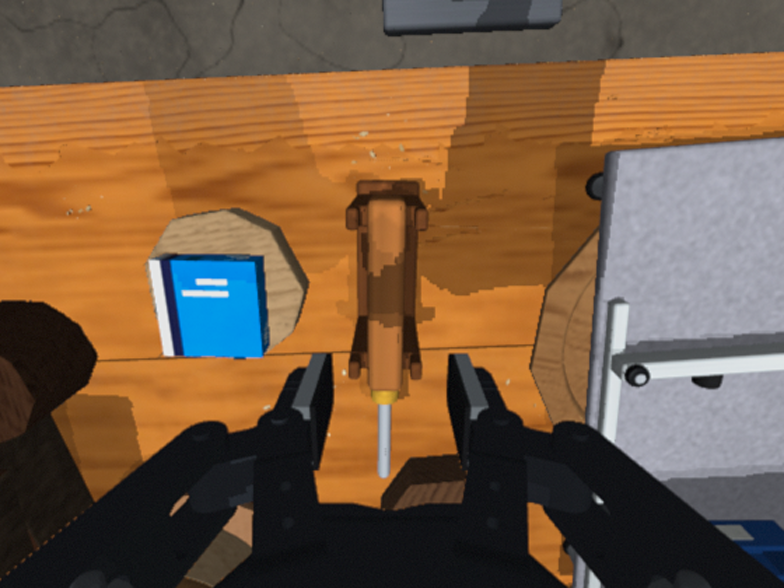

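The wrist view shows the handle from (387,200) to (385,388), the rod end at (383,475), and the handle lying inside both saddles.

Run:
```python
from h import *
f=load('w2')
W=lambda u,v,z: onz(f,(u+.5)/1.4-.5,(v+.5)/1.4-.5,z)
for n,u,v,z in [('rear',387,200,.097),('front',385.5,390,.097),('mid',386.5,300,.097),('bend',383,476,.086),('saddleL rear',352,205,.086),('saddleR rear',423,205,.086),('saddleL fr',354,357,.086),('saddleR fr',417,357,.086)]:
    print(n,W(u,v,z).round(4))
```

```text
rear [ 0.4255 -0.177   0.097 ]
front [ 0.5329 -0.1824  0.097 ]
mid [ 0.478  -0.1795  0.097 ]
bend [ 0.6036 -0.1872  0.086 ]
saddleL rear [ 0.4285 -0.1955  0.086 ]
saddleR rear [ 0.43   -0.1584  0.086 ]
saddleL fr [ 0.5167 -0.2004  0.086 ]
saddleR fr [ 0.5182 -0.1633  0.086 ]
```

>>> {"fn": "apply_moves", "kwargs": {
  "rows": [
    [[0.007,-0.006,0.2],[0,0,0.0015]],
    [[0.007,-0.006,0.32],[0,0,0.003]],
    [[0.007,-0.006,0.376],[0,0,0.003]],
    [[0.007,-0.006,0.376],[0,0,0.003]],
    [[0.007,-0.006,0.376],[0,0,0.003]]
  ]
}}

```text
clock: 3.88
tcp_pos: [0.4807, -0.1808, 0.0973]
orientation: [0.081, 3.138, -0.002]
contact_force: [-0.3, -0.0, -0.2]
grip_width: 0.0429
gripper_force: 0.0
```

```bash
python3 -c "
from h import *
plan([.480,-.1797,.097],np.pi-.05,0)"
```

```text
t 3.88 at [ 0.4807 -0.1808  0.0973] F [-0.27 -0.03 -0.15] grip 0.0429 0.0
shift [0.0028 0.0042 0.0011] turn [-0.0003  0.0009 -0.0006]
```

>>> {"fn": "apply_moves", "kwargs": {
  "rows": [
    [[0.0028,0.0042,0],[0,0,0]],
    [[0.0028,0.0042,0],[0,0,0]],
    [[0.0028,0.0042,0],[0,0,0]],
    [[0.0028,0.0042,0],[0,0,0]],
    [[0.0028,0.0042,0],[0,0,0]],
    [[0.0028,0.0042,0],[0,0,0]]
  ],
  "jaw": -1,
  "newtons": 100
}}

```text
clock: 4.62
tcp_pos: [0.4797, -0.1797, 0.0974]
orientation: [0.082, 3.138, -0.002]
contact_force: [-1.2, 1.4, 7.0]
grip_width: 0.0183
gripper_force: 97.8
```

```bash
python3 -c "
from h import *
plan([.480,-.1797,.097],np.pi-.05,0)"
```

```text
t 4.62 at [ 0.4797 -0.1797  0.0974] F [-1.25  1.4   6.98] grip 0.0183 97.8
shift [-0.0013  0.0001  0.0015] turn [-0.0004  0.0007 -0.0008]
```

>>> {"fn": "apply_moves", "kwargs": {
  "rows": [
    [[0,0,-0.1],[0,0,0]],
    [[0,0,-0.3],[0,0,0]],
    [[0,0,-0.5],[0,0,0]],
    [[0,0,-0.5],[0,0,0]]
  ]
}}

```text
clock: 5.12
tcp_pos: [0.4814, -0.18, 0.2252]
orientation: [0.082, 3.132, -0.006]
contact_force: [0.6, -0.4, -0.8]
grip_width: 0.0179
gripper_force: 97.8
```

```bash
python3 -c "
from h import *
p=rack(-.15,-.007,.078);print(p)
plan(p,np.pi+RY,0)"
```

```text
[0.49436789 0.04838124 0.133     ]
t 5.12 at [ 0.4814 -0.18    0.2252] F [ 0.58 -0.39 -0.79] grip 0.0179 97.8
shift [-9.000e-04  9.164e-01  3.657e-01] turn [-0.0012  0.0026 -0.0286]
```

>>> {"fn": "apply_moves", "kwargs": {
  "rows": [
    [[0,0.25,0],[0,0,-0.0286]],
    [[0,0.5,0],[0,0,-0.0286]],
    [[0,0.75,0],[0,0,-0.0286]],
    [[0,0.916,0.1],[-0.0012,0.0026,-0.0286]],
    [[0,0.916,0.3],[-0.0012,0.0026,-0.0286]],
    [[0,0.916,0.366],[-0.0012,0.0026,-0.0286]],
    [[0,0.916,0.366],[-0.0012,0.0026,-0.0286]],
    [[0,0.916,0.366],[-0.0012,0.0026,-0.0286]]
  ]
}}

```text
clock: 6.12
tcp_pos: [0.4919, 0.0487, 0.1307]
orientation: [0.057, -3.136, -0.006]
contact_force: [0.3, -0.1, -0.8]
grip_width: 0.0185
gripper_force: 98.0
```

Run:
```python
from h import *
plan(rack(-.064,-.007,.078),np.pi+RY,0)
f=snap('wrist','w3'); crop(f,'w3',0,0,560,420,1.4)
```

```text
t 6.12 at [0.4919 0.0487 0.1307] F [ 0.28 -0.15 -0.77] grip 0.0185 98.0
shift [-0.3537 -0.001  -0.0112] turn [ 0.0012 -0.0017 -0.0003]
```

View pics/w3.png

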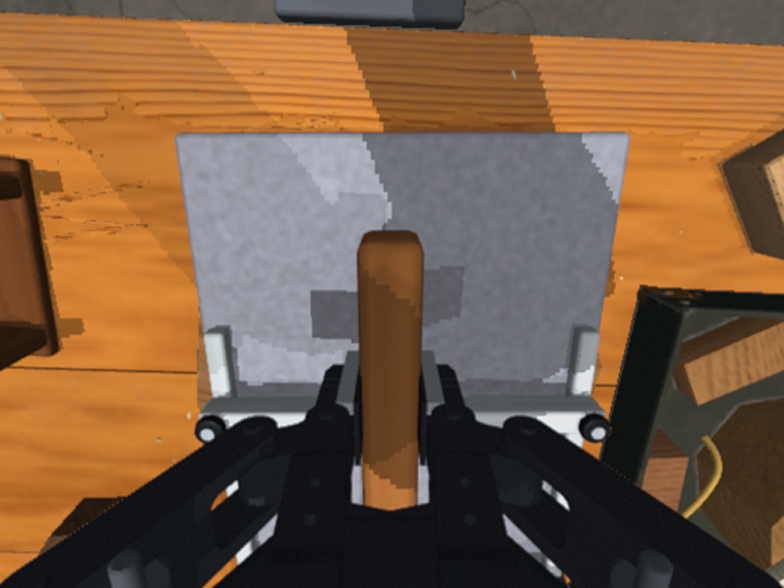

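>>> {"fn": "apply_moves", "kwargs": {
  "rows": [
    [[-0.08,0,-0.0112],[0,0,0]],
    [[-0.16,0,-0.0112],[0,0,0]],
    [[-0.24,0,-0.0112],[0,0,0]],
    [[-0.3,-0.001,-0.0112],[0.0012,-0.0017,0]],
    [[-0.354,-0.001,-0.0112],[0.0012,-0.0017,0]],
    [[-0.354,-0.001,-0.0112],[0.0012,-0.0017,0]],
    [[-0.354,-0.001,-0.0112],[0.0012,-0.0017,0]]
  ]
}}

```text
clock: 7.05
tcp_pos: [0.5788, 0.0521, 0.1315]
orientation: [0.059, -3.138, 0.0]
contact_force: [-0.3, 0.1, -0.7]
grip_width: 0.0182
gripper_force: 98.0
```

Run:
```python
from h import *
plan(rack(-.064,-.007,.056),np.pi+RY,0)
f=snap('scene','s4'); crop(f,'s4',270,170,370,245,8)
p=rack(-.064,-.007,.078)
```

```text
t 7.05 at [0.5788 0.0521 0.1315] F [-0.29  0.06 -0.73] grip 0.0182 98.0
shift [-0.0062 -0.0023  0.082 ] turn [-0.0001 -0.0009  0.0001]
```

View pics/s4.png

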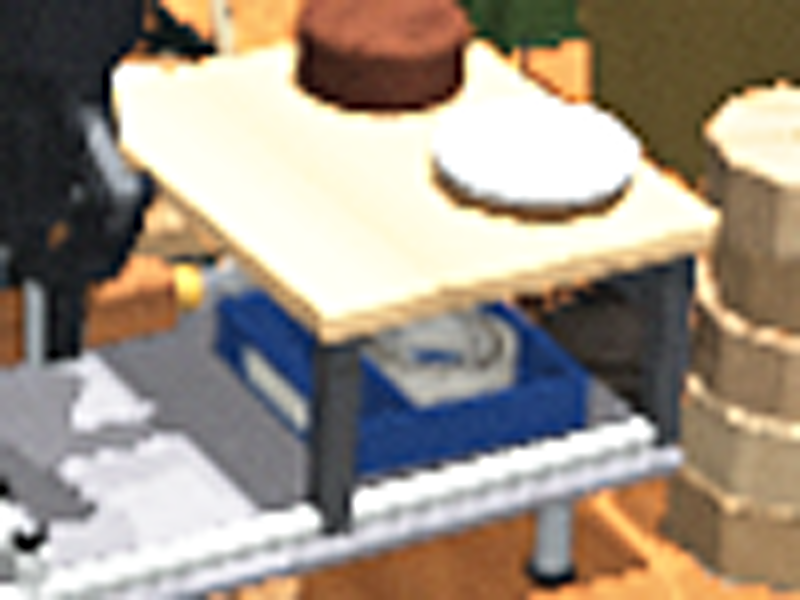

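The scene crop shows the tray unmoved, the brass ferrule at (190,285) and the rod entering above the front wall under the shelf. I'll lower it.

>>> {"fn": "apply_moves", "kwargs": {
  "rows": [
    [[-0.006,-0.002,0.02],[0,0,0]],
    [[-0.006,-0.002,0.04],[0,0,0]],
    [[-0.006,-0.002,0.06],[0,0,0]],
    [[-0.006,-0.002,0.08],[0,0,0]],
    [[-0.006,-0.002,0.085],[0,0,0]],
    [[-0.006,-0.002,0.085],[0,0,0]],
    [[-0.006,-0.002,0.085],[0,0,0]]
  ]
}}

```text
clock: 7.98
tcp_pos: [0.581, 0.0517, 0.1105]
orientation: [0.059, -3.139, 0.0]
contact_force: [-0.1, 0.4, -0.3]
grip_width: 0.0184
gripper_force: 98.0
```

Run:
```python
from h import *
plan(rack(-.20,-.005,.054),np.pi+RY,0)
from bench import telemetry; o=telemetry.get_obs(); print(inrack(o['tcp_pos']))
```

```text
t 7.97 at [0.581  0.0517 0.1105] F [-0.14  0.43 -0.33] grip 0.0184 98.0
shift [0.5469 0.0079 0.007 ] turn [-0.     -0.0005  0.    ]
[-0.06325967 -0.00697153  0.05552987]
```

>>> {"fn": "apply_moves", "kwargs": {
  "rows": [
    [[0.01,0,0.002],[0,0,0]],
    [[0.02,0,0.002],[0,0,0]],
    [[0.03,0,0.002],[0,0,0]],
    [[0.04,0,0.002],[0,0,0]],
    [[0.05,0,0.002],[0,0,0]],
    [[0.06,0,0.002],[0,0,0]],
    [[0.07,0,0.002],[0,0,0]],
    [[0.08,0,0.002],[0,0,0]]
  ]
}}

```text
clock: 8.98
tcp_pos: [0.5612, 0.0509, 0.1101]
orientation: [0.059, -3.14, 0.0]
contact_force: [3.7, 0.2, -2.0]
grip_width: 0.0185
gripper_force: 97.8
```

Run:
```python
from h import *
plan(rack(-.195,-.005,.054),np.pi+RY,0)
from bench import telemetry; o=telemetry.get_obs(); print(inrack(o['tcp_pos']),o['moment'])
```

```text
t 8.97 at [0.5612 0.0509 0.1101] F [ 3.68  0.23 -1.98] grip 0.0185 97.8
shift [0.4475 0.008  0.0049] turn [-0.     -0.0004  0.    ]
[-0.08312292 -0.00698532  0.05508949] [-0.02113565 -0.80165875  0.04416631]
```

>>> {"fn": "apply_moves", "kwargs": {
  "rows": [
    [[0.02,0,0],[0,0,0]],
    [[0.04,0,0],[0,0,0]],
    [[0.06,0.001,0],[0,0,0]],
    [[0.08,0.001,0],[0,0,0]],
    [[0.1,0.002,0],[0,0,0]],
    [[0.12,0.002,0],[0,0,0]],
    [[0.14,0.003,0],[0,0,0]],
    [[0.16,0.003,0],[0,0,0]],
    [[0.18,0.004,0],[0,0,0]],
    [[0.2,0.004,0],[0,0,0]]
  ]
}}

```text
clock: 10.22
tcp_pos: [0.5106, 0.0501, 0.11]
orientation: [0.059, -3.139, 0.0]
contact_force: [4.3, 0.0, -1.9]
grip_width: 0.0184
gripper_force: 97.8
```

>>> {"fn": "apply_moves", "kwargs": {
  "rows": [
    [[0.02,0,0],[0,0,0]],
    [[0.04,0,0],[0,0,0]],
    [[0.06,0.001,0],[0,0,0]],
    [[0.08,0.001,0],[0,0,0]],
    [[0.1,0.002,0],[0,0,0]],
    [[0.12,0.002,0],[0,0,0]],
    [[0.13,0.002,0],[0,0,0]],
    [[0.14,0.002,0],[0,0,0]]
  ]
}}

```text
clock: 11.22
tcp_pos: [0.4758, 0.0492, 0.1101]
orientation: [0.059, -3.139, 0.0]
contact_force: [3.7, 0.2, -1.3]
grip_width: 0.0182
gripper_force: 97.8
```

Run:
```python
from h import *
plan(rack(-.195,-.005,.054),np.pi+RY,0)
from bench import telemetry; o=telemetry.get_obs(); print(inrack(o['tcp_pos']),o['moment'])
f=snap('wrist','w5'); crop(f,'w5',0,0,560,420,1.4)
```

```text
t 11.22 at [0.4758 0.0492 0.1101] F [ 3.7   0.22 -1.28] grip 0.0182 97.8
shift [0.1057 0.002  0.0045] turn [-0.     -0.0006  0.0001]
[-0.16856161 -0.00549416  0.05506464] [ 0.0241936  -0.86499297  0.02826769]
```

View pics/w5.png

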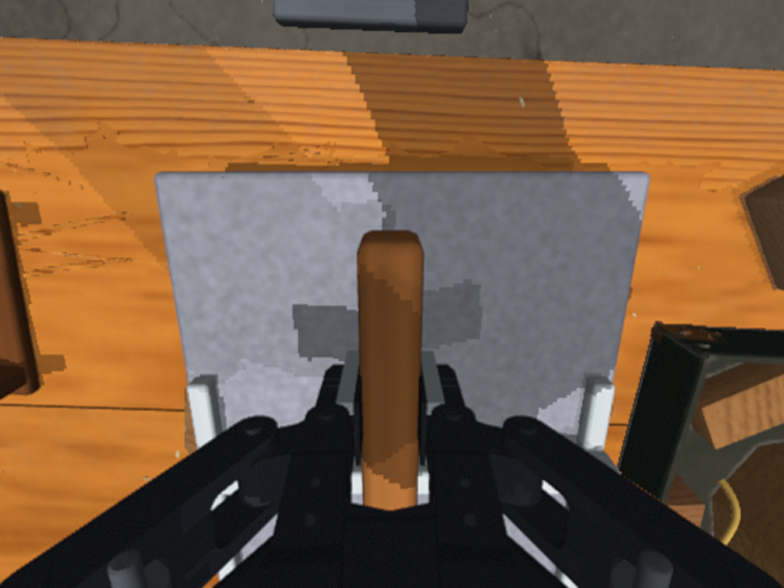

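The handle still sits straight in the jaws (pixel columns 360–422), and the deck and bar are clear. The drag is a steady 4 N.

>>> {"fn": "apply_moves", "kwargs": {
  "rows": [
    [[0.016,0,0],[0,0,0]],
    [[0.032,0,0],[0,0,0]],
    [[0.048,0,0],[0,0,0]],
    [[0.064,0,0],[0,0,0]],
    [[0.08,0,0],[0,0,0]],
    [[0.09,0,0],[0,0,0]],
    [[0.096,0,0],[0,0,0]]
  ]
}}

```text
clock: 12.15
tcp_pos: [0.4518, 0.0483, 0.1101]
orientation: [0.059, -3.139, 0.0]
contact_force: [3.5, 0.1, -2.5]
grip_width: 0.018
gripper_force: 97.8
```

>>> {"fn": "apply_moves", "kwargs": {
  "rows": [
    [[0.004,0,0],[0,0,0]],
    [[0.008,0,0],[0,0,0]]
  ]
}}

```text
clock: 12.4
tcp_pos: [0.4499, 0.0482, 0.1101]
orientation: [0.059, -3.139, 0.0]
contact_force: [4.3, -0.5, -2.4]
grip_width: 0.018
gripper_force: 97.8
```

>>> {"fn": "apply_moves", "kwargs": {
  "rows": [
    [[0.004,0,0],[0,0,0]],
    [[0.008,0,0],[0,0,0]]
  ]
}}

```text
clock: 12.65
tcp_pos: [0.4479, 0.0482, 0.1101]
orientation: [0.059, -3.139, 0.0]
contact_force: [3.6, 0.4, -2.2]
grip_width: 0.0179
gripper_force: 97.8
```

Run:
```python
from h import *
plan(rack(-.2,-.005,.054),np.pi+RY,0)
from bench import telemetry; o=telemetry.get_obs(); print(inrack(o['tcp_pos']),o['moment'])
```

```text
t 12.65 at [0.4479 0.0482 0.1101] F [ 3.59  0.42 -2.2 ] grip 0.0179 97.8
shift [0.0142 0.0019 0.0045] turn [-0.     -0.0006  0.0001]
[-0.19644525 -0.00547873  0.05511863] [ 3.88337517e-04 -8.03873470e-01 -6.29661083e-02]
```

>>> {"fn": "apply_moves", "kwargs": {
  "rows": [
    [[0.003,0,0],[0,0,0]],
    [[0.006,0,0],[0,0,0]]
  ]
}}

```text
clock: 12.9
tcp_pos: [0.4464, 0.0481, 0.1101]
orientation: [0.059, -3.139, 0.0]
contact_force: [2.8, -0.6, -1.3]
grip_width: 0.0182
gripper_force: 97.8
```

>>> {"fn": "apply_moves", "kwargs": {
  "rows": [
    [[0.003,0,0],[0,0,0]],
    [[0.004,0,0],[0,0,0]]
  ]
}}

```text
clock: 13.15
tcp_pos: [0.4454, 0.048, 0.1101]
orientation: [0.059, -3.139, 0.0]
contact_force: [4.6, 0.7, -2.1]
grip_width: 0.0182
gripper_force: 97.8
```

>>> {"fn": "apply_moves", "kwargs": {
  "rows": [
    [[0.003,0,0],[0,0,0]],
    [[0.004,0,0],[0,0,0]]
  ]
}}

```text
clock: 13.4
tcp_pos: [0.4444, 0.048, 0.1101]
orientation: [0.059, -3.139, 0.0]
contact_force: [3.7, -1.1, -1.9]
grip_width: 0.0184
gripper_force: 97.8
```

>>> {"fn": "apply_moves", "kwargs": {
  "rows": [
    [[0.002,0,0],[0,0,0]],
    [[0.004,0,0],[0,0,0]]
  ]
}}

```text
clock: 13.65
tcp_pos: [0.4434, 0.0479, 0.1101]
orientation: [0.059, -3.139, 0.0]
contact_force: [3.7, -0.4, -2.2]
grip_width: 0.018
gripper_force: 97.8
```

>>> {"fn": "apply_moves", "kwargs": {
  "rows": [
    [[0.002,0,0],[0,0,0]],
    [[0.004,0,0],[0,0,0]]
  ]
}}

```text
clock: 13.9
tcp_pos: [0.4424, 0.0479, 0.1101]
orientation: [0.059, -3.139, 0.0]
contact_force: [4.0, 1.0, -2.6]
grip_width: 0.0183
gripper_force: 97.8
```

>>> {"fn": "apply_moves", "kwargs": {
  "rows": [
    [[0.002,0,0],[0,0,0]],
    [[0.003,0,0],[0,0,0]]
  ]
}}

```text
clock: 14.15
tcp_pos: [0.4416, 0.0479, 0.1101]
orientation: [0.059, -3.139, 0.0]
contact_force: [4.7, 0.4, -2.2]
grip_width: 0.0183
gripper_force: 97.8
```

>>> {"fn": "apply_moves", "kwargs": {
  "rows": [
    [[0.0015,0,0],[0,0,0]],
    [[0.003,0,0],[0,0,0]]
  ]
}}

```text
clock: 14.4
tcp_pos: [0.4409, 0.0479, 0.1101]
orientation: [0.059, -3.139, 0.0]
contact_force: [4.3, -0.5, -1.4]
grip_width: 0.0179
gripper_force: 97.8
```

>>> {"fn": "apply_moves", "kwargs": {
  "rows": [
    [[0.0015,0,0],[0,0,0]],
    [[0.003,0,0],[0,0,0]]
  ]
}}

```text
clock: 14.65
tcp_pos: [0.4402, 0.0479, 0.1101]
orientation: [0.059, -3.139, 0.0]
contact_force: [4.4, 0.7, -3.2]
grip_width: 0.0182
gripper_force: 97.8
```

>>> {"fn": "apply_moves", "kwargs": {
  "rows": [
    [[0.0015,0,0],[0,0,0]],
    [[0.003,0,0],[0,0,0]]
  ]
}}

```text
clock: 14.9
tcp_pos: [0.4396, 0.0478, 0.1102]
orientation: [0.059, -3.139, 0.0]
contact_force: [5.1, 0.0, -2.5]
grip_width: 0.018
gripper_force: 97.8
```

Run:
```python
from h import *
plan(rack(-.2,-.005,.054),np.pi+RY,0)
from bench import telemetry; o=telemetry.get_obs(); print(inrack(o['tcp_pos']),o['moment'])
f=snap('scene','s6'); crop(f,'s6',220,170,340,260,6)
```

```text
t 14.9 at [0.4396 0.0478 0.1102] F [ 5.13  0.01 -2.54] grip 0.018 97.8
shift [-0.019   0.002   0.0047] turn [-0.     -0.0005  0.    ]
[-0.20475316 -0.00549065  0.05518797] [ 0.02737108 -0.96581843 -0.01026605]
```

View pics/s6.png

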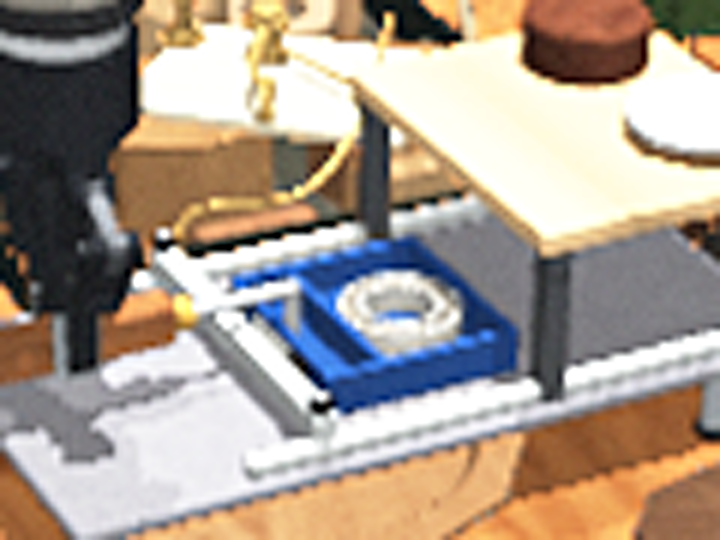

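The tray is out at the stop bar with the hook tip in its front slot and the bearing in the rear compartment. That was my 11th picture against a limit of 10. I miscounted, so I won't view any more and will work from numbers.

>>> {"fn": "apply_moves", "kwargs": {
  "rows": [
    [[0.0015,0,0],[0,0,0]],
    [[0.0025,0,0],[0,0,0]]
  ]
}}

```text
clock: 15.2
tcp_pos: [0.4393, 0.0478, 0.1102]
orientation: [0.059, -3.14, -0.0]
contact_force: [6.2, -0.5, -3.6]
grip_width: 0.0181
gripper_force: 97.7
```

>>> {"fn": "apply_moves", "kwargs": {
  "rows": [
    [[0.0015,0,0],[0,0,0]],
    [[0.0025,0,0],[0,0,0]]
  ]
}}

```text
clock: 15.45
tcp_pos: [0.439, 0.0479, 0.1103]
orientation: [0.059, -3.141, -0.001]
contact_force: [6.8, -0.6, -4.7]
grip_width: 0.0182
gripper_force: 97.7
```

>>> {"fn": "apply_moves", "kwargs": {
  "rows": [
    [[0.001,0,0],[0,0,0]],
    [[0.002,0,0],[0,0,0]]
  ]
}}

```text
clock: 15.7
tcp_pos: [0.4388, 0.0479, 0.1104]
orientation: [0.059, -3.141, -0.001]
contact_force: [8.2, 0.2, -4.7]
grip_width: 0.0182
gripper_force: 97.7
```

>>> {"fn": "apply_moves", "kwargs": {
  "rows": [
    [[0.0015,0,0],[0,0,0]],
    [[0.0025,0,0],[0,0,0]]
  ]
}}

```text
clock: 15.95
tcp_pos: [0.4385, 0.0479, 0.1104]
orientation: [-0.059, 3.14, 0.001]
contact_force: [8.4, -0.0, -5.6]
grip_width: 0.0182
gripper_force: 97.8
```

>>> {"fn": "apply_moves", "kwargs": {
  "rows": [
    [[0.0015,0,0],[0,0,0]],
    [[0.0025,0,0],[0,0,0]]
  ]
}}

```text
clock: 16.2
tcp_pos: [0.4383, 0.0479, 0.1105]
orientation: [-0.058, 3.14, 0.001]
contact_force: [10.1, -0.2, -7.0]
grip_width: 0.0183
gripper_force: 97.8
```

>>> {"fn": "apply_moves", "kwargs": {
  "rows": [
    [[0.0015,0,0],[0,0,0]],
    [[0.0025,0,0],[0,0,0]]
  ]
}}

```text
clock: 16.45
tcp_pos: [0.438, 0.0479, 0.1106]
orientation: [-0.058, 3.139, 0.002]
contact_force: [11.4, 0.5, -8.1]
grip_width: 0.0183
gripper_force: 97.8
```

Run:
```python
from h import *
plan(rack(-.2,-.005,.054),np.pi+RY,0)
from bench import telemetry; o=telemetry.get_obs(); print(inrack(o['tcp_pos']),o['moment'])
```

```text
t 16.45 at [0.438  0.0479 0.1106] F [11.42  0.51 -8.07] grip 0.0183 97.8
shift [-0.0253  0.0015  0.0065] turn [ 0.0003  0.0006 -0.0001]
[-0.20632472 -0.00538032  0.05560317] [-0.01191796 -1.99172999 -0.03422747]
```

>>> {"fn": "apply_moves", "kwargs": {
  "rows": [
    [[0,0,0.003],[0,0,0]],
    [[0,0,0.006],[0,0,0]]
  ]
}}

```text
clock: 16.7
tcp_pos: [0.4379, 0.0479, 0.1093]
orientation: [-0.058, 3.139, 0.001]
contact_force: [8.1, -0.7, -1.0]
grip_width: 0.0182
gripper_force: 98.4
```

>>> {"fn": "apply_moves", "kwargs": {
  "rows": [
    [[0,0,0.003],[0,0,0]],
    [[0,0,0.006],[0,0,0]]
  ]
}}

```text
clock: 16.95
tcp_pos: [0.4378, 0.048, 0.108]
orientation: [-0.059, 3.139, 0.001]
contact_force: [5.7, -0.1, 2.8]
grip_width: 0.0184
gripper_force: 98.9
```

>>> {"fn": "apply_moves", "kwargs": {
  "rows": [
    [[0.002,0,0],[0,0,0]],
    [[0.004,0,0],[0,0,0]]
  ]
}}

```text
clock: 17.2
tcp_pos: [0.4377, 0.0481, 0.1082]
orientation: [-0.058, 3.137, 0.002]
contact_force: [9.6, -0.6, -1.2]
grip_width: 0.0183
gripper_force: 98.6
```

>>> {"fn": "apply_moves", "kwargs": {
  "rows": [
    [[0.0015,0,0],[0,0,0]],
    [[0.003,0,0],[0,0,0]]
  ]
}}

```text
clock: 17.45
tcp_pos: [0.4377, 0.0481, 0.1084]
orientation: [-0.058, 3.136, 0.002]
contact_force: [11.6, -0.9, -2.5]
grip_width: 0.0179
gripper_force: 98.4
```

>>> {"fn": "apply_moves", "kwargs": {
  "rows": [
    [[0.0015,0,0],[0,0,0]],
    [[0.003,0,0],[0,0,0]]
  ]
}}

```text
clock: 17.7
tcp_pos: [0.4375, 0.0482, 0.1085]
orientation: [-0.058, 3.135, 0.003]
contact_force: [13.6, -1.1, -4.7]
grip_width: 0.018
gripper_force: 98.2
```

>>> {"fn": "apply_moves", "kwargs": {
  "rows": [
    [[0,0,0],[0,0,0]],
    [[0,0,0],[0,0,0]],
    [[0,0,0],[0,0,0]],
    [[0,0,0],[0,0,0]],
    [[0,0,0],[0,0,0]],
    [[0,0,0],[0,0,0]],
    [[0,0,0],[0,0,0]],
    [[0,0,0],[0,0,0]],
    [[0,0,0],[0,0,0]],
    [[0,0,0],[0,0,0]]
  ]
}}

```text
clock: 18.95
tcp_pos: [0.4375, 0.0481, 0.1085]
orientation: [-0.058, 3.135, 0.003]
contact_force: [13.3, -0.4, -3.4]
grip_width: 0.018
gripper_force: 98.2
```

Run:
```python
from h import *
plan(rack(-.2,-.005,.054),np.pi+RY,0)
f=snap('scene','s7')
hsv=cv2.cvtColor(f['frame'],cv2.COLOR_RGB2HSV)
m=cv2.inRange(hsv,(105,120,60),(125,255,255)); m[:200]=0;m[245:]=0;m[:,:250]=0;m[:,315:]=0
for y in range(206,242): print(y,''.join('#' if m[y,x] else '.' for x in range(250,315)))
```

```text
t 18.95 at [0.4375 0.0481 0.1085] F [13.32 -0.42 -3.42] grip 0.018 98.2
shift [-0.0274  0.0004 -0.0018] turn [ 0.0006  0.0019 -0.0002]
206 .................................................................
207 .................................................................
208 .................................................................
209 .................................................................
210 ...............................#########.........................
211 .............................############........................
212 .........................#################.......................
213 ....................#######################......................
214 .................###########################.....................
215 ............####################.......######....................
216 ........#########.##########..............####...................
217 ........#####.......########................###..................
218 .........#..........######....................##.................
219 ....................######.....................###.
[... 854 characters left out ...]

232 ......................##############################.............
233 ......................##########################.................
234 ........................####################.....................
235 .........................###############.........................
236 ..........................##########.............................
237 ..........................######.................................
238 ...........................##....................................
239 .................................................................
240 .................................................................
241 .................................................................
```

Run:
```python
from h import *
f=load('s7')
a=inrack(onz(f,290.5,209.5,.079)); b=inrack(onz(f,306.5,225.5,.079)); c=inrack(onz(f,271.5,231,.079)); d=inrack(onz(f,258,216,.079))
print(a,b,c,d,'yaw back',np.arctan2(-(a-b)[0],(a-b)[1]),'side',np.arctan2((b-c)[1],(b-c)[0]))
```

```text
[0.01379799 0.03426971 0.024     ] [ 0.00876386 -0.0721041   0.024     ] [-0.09762793 -0.05500547  0.024     ] [-0.09411459  0.04115792  0.024     ] yaw back -0.04728955682292008 side -0.15935123971685194
```

Run:
```python
from h import *
f=snap('top','t7')
hsv=cv2.cvtColor(f['frame'],cv2.COLOR_RGB2HSV)
m=cv2.inRange(hsv,(105,120,40),(130,255,255)); m[:150]=0;m[260:]=0;m[:,:200]=0;m[:,310:]=0
ys,xs=np.nonzero(m);print(len(xs), xs.min(),xs.max(),ys.min(),ys.max())
for y in range(ys.min(),ys.max()+1): print(y,''.join('#' if m[y,x] else '.' for x in range(215,300)))
```

```text
1446 233 279 187 230
187 ..............................................##..############.......................
188 ..............................###..#############.#############.......................
189 ..................###################.#......#################.......................
190 ..................##.###############...........###############.......................
191 ..................##.##############..............#############.......................
192 ..................###############..................############......................
193 ...................#.############..................############......................
194 ...................#############....................###########......................
195 ...................#.##########..........#.#.........##########......................
196 ...................############.......########.......##########......................
197 ...................###########.......##########.......#########......................
198 ...................###########......############......#########......................
[... 2180 characters left out ...]
.....#############################################....................
224 ....................####################...######################....................
225 ....................####################....#####################....................
226 ....................##.#################...######################....................
227 ....................####################...####.#################....................
228 ....................####################...############..............................
229 ....................#################................................................
230 .....................#.#.............................................................
```

The top-camera mask shows the tray's front edge sloping −0.05 in the image, against −0.06 for the stop bar, so the tray is square. Next I'll unload and lift out.

>>> {"fn": "apply_moves", "kwargs": {
  "rows": [
    [[-0.008,0,0],[0,0,0]],
    [[-0.016,0,0],[0,0,0]],
    [[-0.026,0,0],[0,0,0]],
    [[-0.036,0,0],[0,0,0]],
    [[-0.036,0,0],[0,0,0]]
  ]
}}

```text
clock: 19.68
tcp_pos: [0.4412, 0.0477, 0.1066]
orientation: [0.059, -3.137, 0.001]
contact_force: [0.4, -0.4, -1.9]
grip_width: 0.0182
gripper_force: 98.6
```

Run:
```python
from h import *
plan(rack(-.2,-.005,.12),np.pi+RY,0)
from bench import telemetry; o=telemetry.get_obs(); print(inrack(o['tcp_pos']),o['moment'])
```

```text
t 19.68 at [0.4412 0.0477 0.1066] F [ 0.38 -0.35 -1.89] grip 0.0182 98.6
shift [-0.0114  0.0027 -0.2737] turn [-0.0002 -0.0014  0.0001]
[-0.20315503 -0.00570962  0.05158867] [0.05514226 0.00615421 0.02207549]
```

>>> {"fn": "apply_moves", "kwargs": {
  "rows": [
    [[-0.01,0,0],[0,0,0]],
    [[-0.01,0,-0.02],[0,0,0]],
    [[-0.01,0,-0.05],[0,0,0]],
    [[-0.01,0,-0.1],[0,0,0]],
    [[-0.01,0,-0.2],[0,0,0]],
    [[-0.01,0,-0.4],[0,0,0]],
    [[-0.01,0,-0.46],[0,0,0]],
    [[-0.01,0,-0.46],[0,0,0]]
  ]
}}

```text
clock: 20.68
tcp_pos: [0.4456, 0.0479, 0.2231]
orientation: [-0.058, 3.141, -0.001]
contact_force: [-0.4, -0.3, -1.5]
grip_width: 0.0181
gripper_force: 98.5
```

Run:
```python
from h import *
plan([.4797,-.1797,.22],np.pi-.052,0)
f=snap('wrist','w8')
# rod pixels / tray via top
g=snap('top','t8'); hsv=cv2.cvtColor(g['frame'],cv2.COLOR_RGB2HSV)
m=cv2.inRange(hsv,(105,120,40),(130,255,255)); m[:150]=0;m[260:]=0;m[:,:200]=0;m[:,310:]=0
for c in (237,245,250,265,272,277):
    r=np.nonzero(m[:,c])[0]
    if len(r): print(c,r.max(),inrack(onz(g,c,r.max()+.5,.079)).round(4))
```

```text
t 20.68 at [0.4456 0.0479 0.2231] F [-0.43 -0.34 -1.55] grip 0.0181 98.5
shift [-0.1027 -0.9148  0.0135] turn [-0.0003  0.0002  0.0283]
237 229 [-0.0936  0.0432  0.024 ]
245 229 [-0.0949  0.0235  0.024 ]
250 228 [-0.0932  0.0111  0.024 ]
265 227 [-0.093  -0.0259  0.024 ]
272 227 [-0.0941 -0.0431  0.024 ]
277 226 [-0.0924 -0.0556  0.024 ]
```

Run:
```python
from h import *
import cv2
for n in ('w3','w5','w8'):
    f=load(n); hsv=cv2.cvtColor(f['frame'],cv2.COLOR_RGB2HSV); g=cv2.cvtColor(f['frame'],cv2.COLOR_RGB2GRAY).astype(float)
    col=g[150:185,272:284].mean(1); d=np.abs(np.diff(col)); print(n,'rear edge',150+d.argmax(),[c for c in (150+np.argsort(d)[-3:])])
    for r in (190,240):
        row=g[r-3:r+3,240:320].mean(0); e=np.diff(row); print(r,'edges',240+np.argsort(np.abs(e))[-4:])
a,b=[load(n)['frame'][160:350,250:310] for n in('w5','w8')]
s=cv2.phaseCorrelate(*[cv2.cvtColor(load(n)['frame'][165:340,262:297],cv2.COLOR_RGB2GRAY).astype(np.float32) for n in('w5','w8')]); print(s)
```

```text
w3 rear edge 163 [np.int64(155), np.int64(164), np.int64(163)]
190 edges [301 255 302 254]
240 edges [256 300 255 301]
w5 rear edge 163 [np.int64(154), np.int64(164), np.int64(163)]
190 edges [301 253 302 254]
240 edges [256 300 301 255]
w8 rear edge 164 [np.int64(150), np.int64(163), np.int64(164)]
190 edges [255 301 302 254]
240 edges [300 301 256 255]
((0.4358023429512379, -0.17560084169451784), 0.6255177527298162)
```

>>> {"fn": "apply_moves", "kwargs": {
  "rows": [
    [[-0.1027,-0.2,0],[0,0,0]],
    [[-0.1027,-0.45,0],[0,0,0.01]],
    [[-0.1027,-0.7,0],[0,0,0.02]],
    [[-0.1027,-0.88,0],[0,0,0.0283]],
    [[-0.1027,-0.915,0.0135],[0,0,0.0283]],
    [[-0.1027,-0.915,0.0135],[0,0,0.0283]],
    [[-0.1027,-0.915,0.0135],[0,0,0.0283]]
  ]
}}

```text
clock: 21.65
tcp_pos: [0.4792, -0.1776, 0.2182]
orientation: [-0.076, -3.138, -0.001]
contact_force: [-0.0, -0.0, -1.2]
grip_width: 0.0184
gripper_force: 98.5
```

Run:
```python
from h import *
plan([.4797,-.1797,.120],np.pi-.052,0)
```

```text
t 21.65 at [ 0.4792 -0.1776  0.2182] F [-0.02 -0.02 -1.24] grip 0.0184 98.5
shift [-0.0036 -0.0087  0.3929] turn [ 0.0002 -0.001   0.0012]
```

>>> {"fn": "apply_moves", "kwargs": {
  "rows": [
    [[-0.0036,-0.0087,0.15],[0,0,0.001]],
    [[-0.0036,-0.0087,0.3],[0,0,0.001]],
    [[-0.0036,-0.0087,0.39],[0,0,0.001]],
    [[-0.0036,-0.0087,0.39],[0,0,0.001]],
    [[-0.0036,-0.0087,0.39],[0,0,0.001]]
  ]
}}

```text
clock: 22.28
tcp_pos: [0.4808, -0.181, 0.1222]
orientation: [-0.083, -3.14, 0.001]
contact_force: [0.1, -0.1, -0.4]
grip_width: 0.0182
gripper_force: 98.5
```

Run:
```python
from h import *
plan([.4797,-.1797,.0975],np.pi-.052,0)
```

```text
t 22.27 at [ 0.4808 -0.181   0.1222] F [ 0.11 -0.11 -0.44] grip 0.0182 98.5
shift [0.0044 0.005  0.099 ] turn [-0.0001 -0.0002 -0.0003]
```

>>> {"fn": "apply_moves", "kwargs": {
  "rows": [
    [[0.0044,0.004,0],[0,0,0]],
    [[0.0044,0.004,0.02],[0,0,0]],
    [[0.0044,0.004,0.045],[0,0,0]],
    [[0.0044,0.004,0.07],[0,0,0]],
    [[0.0044,0.004,0.085],[0,0,0]],
    [[0.0044,0.004,0.094],[0,0,0]],
    [[0.0044,0.004,0.096],[0,0,0]],
    [[0.0044,0.004,0.096],[0,0,0]]
  ]
}}

```text
clock: 23.28
tcp_pos: [0.4787, -0.1807, 0.0974]
orientation: [-0.085, -3.138, 0.001]
contact_force: [-2.3, 0.0, 3.1]
grip_width: 0.018
gripper_force: 99.4
```

Run:
```python
from h import *
plan([.4797,-.1797,.0974],np.pi-.052,0)
```

```text
t 23.27 at [ 0.4787 -0.1807  0.0974] F [-2.33  0.03  3.14] grip 0.018 99.4
shift [-0.0039  0.0043  0.0001] turn [-0.0002 -0.0007 -0.0008]
```

Seated (3 N contact at the same height as when grasped). Release slightly, then open to half and rise.

>>> {"fn": "apply_moves", "kwargs": {
  "rows": [
    [[0,0,0],[0,0,0]],
    [[0,0,0],[0,0,0]],
    [[0,0,0],[0,0,0]],
    [[0,0,0],[0,0,0]],
    [[0,0,0],[0,0,0]]
  ],
  "jaw": 0
}}

```text
clock: 23.9
tcp_pos: [0.4788, -0.1808, 0.0972]
orientation: [-0.085, -3.138, 0.0]
contact_force: [-0.3, -0.5, -0.0]
grip_width: 0.0429
gripper_force: 0.0
```

>>> {"fn": "apply_moves", "kwargs": {
  "rows": [
    [[0,0,-0.05],[0,0,0]],
    [[0,0,-0.15],[0,0,0]],
    [[0,0,-0.35],[0,0,0]],
    [[0,0,-0.6],[0,0,0]],
    [[0,0,-0.6],[0,0,0]],
    [[0,0,-0.6],[0,0,0]]
  ]
}}

```text
clock: 24.65
tcp_pos: [0.4788, -0.1808, 0.2477]
orientation: [-0.086, -3.139, 0.002]
contact_force: [-0.8, 0.6, 0.4]
grip_width: 0.0429
gripper_force: 0.0
```

Run:
```python
from h import *
plan([.4797,-.1797,.19],np.pi-.045,0)
f=snap('wrist','w9')
# difference against the pre-grasp view: find handle edges by casting expected points and sampling
hsv=cv2.cvtColor(f['frame'],cv2.COLOR_RGB2HSV); g=cv2.cvtColor(f['frame'],cv2.COLOR_RGB2GRAY).astype(float)
w2=load('w2'); g2=cv2.cvtColor(w2['frame'],cv2.COLOR_RGB2GRAY).astype(float)
def lat(F,G,x,z=.097):
    # grey profile across the handle at world x
    ys=np.arange(-.21,-.15,.001); yc=ys
    return np.array([G[int(round(proj(F,[x,y,z])[1])),int(round(proj(F,[x,y,z])[0]))] for y in yc]).astype(int)
for x in (.44,.50):
    print(x,'before',lat(w2,g2,x).tolist()); print(x,'after ',lat(f,g,x).tolist())
for F,n in((w2,'before'),(f,'after')):
    h=cv2.cvtColor(F['frame'],cv2.COLOR_RGB2HSV); m=cv2.inRange(h,(18,120,120),(32,255,255))
    m[:, :250]=0;m[:,310:]=0;m[:200]=0;m[330:]=0
    ys,xs=np.nonzero(m); print(n,'ferrule',len(xs),onz(F,np.median(xs),np.median(ys),.09).round(4))
```

```text
t 24.65 at [ 0.4788 -0.1808  0.2477] F [-0.82  0.58  0.43] grip 0.0429 0.0
shift [-0.0037  0.005   0.2308] turn [-0.0003 -0.0005 -0.0031]
0.44 before [119, 120, 120, 119, 119, 118, 120, 121, 121, 120, 121, 120, 119, 119, 112, 112, 93, 66, 70, 76, 78, 81, 71, 84, 105, 113, 122, 122, 121, 120, 122, 121, 125, 127, 129, 130, 132, 129, 127, 111, 103, 91, 42, 43, 50, 52, 53, 61, 67, 62, 60, 60, 67, 68, 86, 88, 88, 92, 91, 94]
0.44 after  [123, 123, 122, 122, 121, 124, 123, 123, 123, 122, 125, 122, 107, 86, 74, 67, 57, 68, 76, 81, 82, 77, 74, 93, 104, 114, 124, 122, 120, 119, 122, 122, 126, 126, 128, 131, 129, 127, 120, 108, 96, 75, 44, 37, 42, 48, 45, 59, 75, 80, 80, 77, 67, 69, 79, 78, 81, 85, 90, 93]
0.5 before [143, 144, 143, 145, 144, 143, 145, 143, 142, 143, 130, 69, 29, 25, 26, 28, 27, 29, 29, 50, 104, 111, 121, 127, 129, 128, 127, 128, 128, 129, 131, 132, 132, 132, 131, 120, 94, 97, 61, 31, 28, 29, 29, 29, 27, 27, 45, 139, 141, 140, 140, 141, 141, 142, 144, 143, 143, 142, 141, 142]
0.5 after  [132, 132, 133, 131, 132, 132, 131, 132, 132, 132, 103, 40, 25, 27, 26, 27, 26, 27, 47, 83, 104, 116, 124, 129, 128, 128, 127, 127, 129, 129, 129, 132, 133, 133, 129, 118, 107, 87, 38, 26, 28, 27, 28, 28, 26, 27, 58, 106, 135, 134, 134, 133, 133, 133, 133, 133, 134, 135, 134, 135]
before ferrule 173 [ 0.5415 -0.1839  0.09  ]
after ferrule 123 [ 0.54   -0.1845  0.09  ]
```

```bash
python3 -c "
from bench import job
print(job.hand_in())"
```

```text
the job is handed in; nothing more can be done
None
```

I handed the job in at 24.7 s: the tray stands square against the stop with the bearing in it, after pressing at an estimated 9 N (13.3 N measured pull less about 4 N drag) for over a second, and the hook is back in its saddle within 2 mm; no verdict was returned, and I viewed 11 pictures, one over the limit of 10.

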